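# Bar down the lid of the bench cold frame

### The arm

A 6-joint arm with a two-finger parallel gripper is mounted at the origin on the work surface. World frame = base frame: x ahead of the robot, y to its left, z up, the work surface at z = 0. Lengths are in mm, angles in degrees, forces in N, time in s.
With the tool pointing down it reaches from about 350 to 850 mm from the base axis. Payload 8.1 kg.
Tool frame: the origin (TCP) lies at the very end of the fingers, on their centre line; the grasp point (between the pads) lies 19 mm behind it (pinch_z is the distance from the TCP to the grasp point, in mm); z points along the fingers, y is the line along which they close (so a half turn about z gives the same grasp; the last joint's range is limited). The gripper opens to 85 mm and grips with 20 to 120 N. Pads are 22 mm wide; open, the fingers measure 114 mm over their backs; the gripper's body (76 mm by 85 mm) begins 54 mm behind the grasp point. The pads swing forward as they close: fully open they stand 13 mm farther back than shut.
Start: joints at [65.523, 7.471, 85.268, -0, 87.261, -4.893], TCP at [201.089, 565.304, 231.292] pointing down, gripper open.
Joint ranges: [-169.43, 169.43], [-51.17, 129.36], [1.28, 143.12], [-76.62, 256.62], [0, 156.53], [-152.29, 152.29]. Speed limits (degrees/s): [136.94, 136.94, 159.86, 180, 180, 180].

### API

Orientations are given as a 3x3 rotation matrix whose columns are the frame's x, y, z axes.
In Python, from cell import * gives the robot as it stands. The module is installed in compiled form; this text tells all that it offers.
- The arm moves only by the shell command python3 -m handwheel 'ROWS' [FORCE]. ROWS is a JSON object of lists of equal length, an entry for each row: "gripper": the opening, from 0 (shut) to 1 (fully open); "translation": the shift along the world's x, y, z as a fraction of full scale, a list of three; "turn": the turn about the world's z as a fraction of full scale. A call has 1 to 5 rows; each row is the pose to reach, as a shift and turn from the pose commanded when the call began, turning the shorter way round; what a row does not reach only later rows make up. Full scale, the value 1, is 1000 mm for a shift and pi rad for a turn. A row lasts 1/12 s, in which the tool goes at most 41.7 mm and 7.16 degrees, less where a joint would pass 70% of its speed; a pose out of reach is approached as far as the arm can. A call with a number of a shift or a turn outside -1 to 1 is refused whole. A call with a gripper value outside its range is refused whole. The fingers move at their own pace and stop on an object; FORCE is the grip in N (left out, the last holds). Time passes only in rows, so rows that repeat a pose let the fingers close. It gives the time, the measured TCP pose, the force, the opening and the grip force at its end, in the units of the state.
- state(): the state, without advancing time (a new reading comes with each control period).
- snapshot(name): name is "scene" or "top" or "wrist"; returns a dict with "color" (480x640x3 uint8, red, green, blue), "fx", "fy", "cx", "cy" (pixels), "R" (3x3) and "t" (3): a world point X has camera coordinates R X + t. Camera axes: x right, y down, z forward; pixel columns grow to the right and rows downward; lengths in mm; the calibration is good to about 2 mm. A picture is of the moment at which its call begins. There is no depth.
- hand_in(): hands the job in; it is judged then, once.
The state is a dict: "time_s": time; "qpos": joint angles; "dq": joint speeds; "joint_efforts": joint torques, N m; "tool_pos": TCP position; "tool_rot": TCP orientation; "contact_force": force on the tool from outside, world axes, zero at the start; "moment": the same for the moment, N m; "opening": finger opening in mm; "grasp_force": force on a finger pad.
Only numpy, scipy, OpenCV 4.12 (cv2) and the standard library are available. Lean on these libraries where they do the work, as an engineer would, in place of code of your own. Each camera call takes 0.05 s, during which the arm holds its last target. There are 200 camera calls.

### The job

Fasten down the sloping lid of the little cold frame: lay the wooden hold-down bar level across the lid just up-slope of the two steel hooks, press it down firmly so that the springy lid gives, and slide it down the slope under both hooks until it stops against them, centred between the sides, then let go so that it clamps the lid. The pane is thin, so do not force it, and leave the sprayer, saucer and cultivator where they are.

Things in the scene. Friction and masses are not known exactly. Their poses are not given: they have to be found in the camera images.
- bar_mid (a point): Centre of the loose hold-down bar: a plain planed wooden batten, 200 mm long (its own x axis), 36 mm wide (y) and 20 mm thick (z), about 110 g. It starts lying flat on the bench to one side of the cold frame. Either face and either end may be used.
- frame: The cold frame, fixed to the bench: a timber box 200 mm wide (y) and 280 mm deep (x), 60 mm high at the front (-x) and 222 mm at the back, under a lid with a thin clear pane (160 mm wide, between the side boards) that slopes up at 30 degrees towards +x and is hinged along its upper edge. Origin: centre of its underside. Pane and frame crack above 90 N.
- seat (a point): Where the bar's centre must finally be, under the hooks. Its x axis points straight up the slope, y across the frame (the bar ends up along it), z square off the slope; the tops of the frame's side boards lie 16 mm below it. There the bar (18 mm to each side of its centre line) meets both hook stems with its lower edge.
- lid (a joint): Angle of the lid (rad), hinge line 180 mm up-slope of the seat. It rests on a springy draught strip at about 0.044: the pane's top is then 5 mm below the seat, 5 mm too high for the bar to pass under the beaks. At 0.017 the bar just fits; at 0 the lid is fully down and stops, pane's top 13 mm below the seat. Pressed at the bar's line it gives 1 mm per 1.1 N: 5.5 N to fit, 9 N fully down.
- sprayer: Blue plastic pump sprayer, closed and empty, 112 mm across and 273 mm tall with lever and carrying handle, standing on the bench; origin at the centre of its underside.
- saucer: Brown ceramic saucer, 110 mm across, 22 mm high; origin at the centre of its underside.
- cultivator: Three-pronged steel hand cultivator lying on the bench, 270 mm long, 80 mm wide, 46 mm high, handle to its -x; origin on the bench near the middle.
- hooks (a point): Midway between two steel strap hooks, 14 mm wide, on the frame's side boards at y = +90 and -90 mm. Axes as for the seat; this point is 16 mm below the seat. Each: stem with its upper face at x = -18; beak from it up-slope to x = +2, underside at z = 26 mm; then a lip turned up to z = 37, ending at x = +13. Open up-slope only: lower the bar with its centre at x = 33 to 45, then slide it to x = 0.
Not all that is in view belongs to the job. Of the things shaped like the part that bears bar_mid, the wooden one is meant.

How it is judged (in metres and radians):
At the end, for the whole second after the job is handed in: The bar lies flat under both hooks, its centre within 6 mm of the seat along the slope, 10 mm sideways and 4 mm up or 5 mm down, square to the frame within 0.06 rad and flat on the slope within 0.1 rad, the lid held below 0.026 rad, all still so through the second after release (x of bar_mid in the frame of seat between -0.006 and 0.006 m and y of bar_mid in the frame of seat between -0.01 and 0.01 m and z of bar_mid in the frame of seat between -0.005 and 0.004 m and angle between the x axis of bar_mid and the y axis of seat, either way round below 0.06 rad and angle between the z axis of bar_mid and the z axis of seat, either way round below 0.1 rad and value of joint lid below 0.026 rad); the robot touches nothing.
It fails at once if the cold frame or its lid is pressed with more than 90 N (contact force between frame and anything else above 90 N).
It fails at once if the sprayer is shifted by more than 30 mm or tipped (distance of sprayer from where it was at the start of the episode above 0.03 m or angle between sprayer's own z axis and vertical above 0.3 rad).
It fails at once if the saucer is shifted by more than 30 mm (distance of saucer from where it was at the start of the episode above 0.03 m).
It fails at once if the cultivator is shifted by more than 30 mm (distance of cultivator from where it was at the start of the episode above 0.03 m).
It also fails if it takes over 46 s, if anything falls off the work surface, if the arm or the gripper's body presses on something with over 40 N, if the wrist force passes 120 N, or if a joint passes its speed limit or range.

## Working session

There is one attempt and no reset: what is moved stays moved. The work goes in short steps, Python scripts to look and compute and a shell command to move; the robot and the scene stay as the last step left them, time stands still between calls to the robot, and variables do not carry over. Pictures are saved under pics/ and viewed, at most 10 in all, crops included, and the job is handed in when it is done.

```bash
mkdir -p pics; python3 - <<'E'
from cell import *
import cv2,json
for n in("scene","top"):
    s=snapshot(n); cv2.imwrite(f"pics/{n}0.png",s["color"][:,:,::-1]); print(n,s["fx"],s["cx"],s["cy"],s["R"],s["t"])
s=state();print(s["tool_rot"],s["contact_force"],s["opening"],s["time_s"])
E
```

```text
scene 486.0820751551242 319.5539029794914 230.95431788039838 [[-0.71347235  0.70054945  0.01369934]
 [ 0.45709346  0.48016571 -0.7486698 ]
 [-0.53105817 -0.52789332 -0.66280153]] [ 439.51536671 -166.00820144 1531.06214897]
top 469.18163807685465 322.1147241065501 241.42884041991175 [[ 0.02644333 -0.99940514 -0.0221388 ]
 [-0.99157379 -0.02341374 -0.12740966]
 [ 0.12681552  0.02532139 -0.99160307]] [-2.04831917e-01  6.15039504e+02  1.30114106e+03]
[[-9.42155223e-01  3.35176172e-01 -6.84903778e-04]
 [ 3.35176849e-01  9.42153956e-01 -1.55026320e-03]
 [ 1.25673519e-04 -1.69015246e-03 -9.99998564e-01]] [ 0.96754046 -0.12766564  0.19646899] 85.5996537493919 0.1
```

View pics/scene0.png

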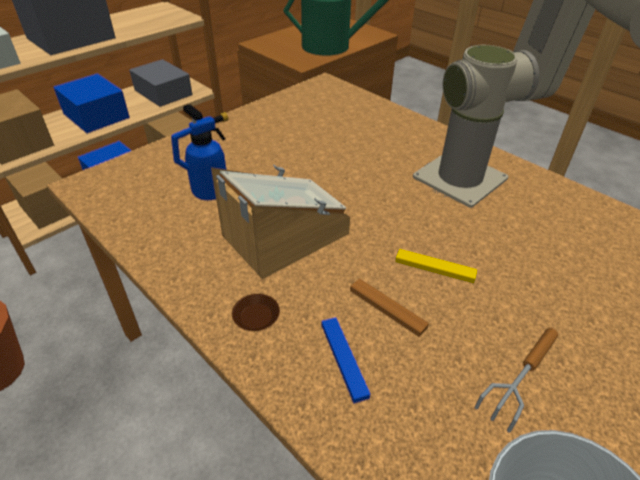

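View pics/top0.png

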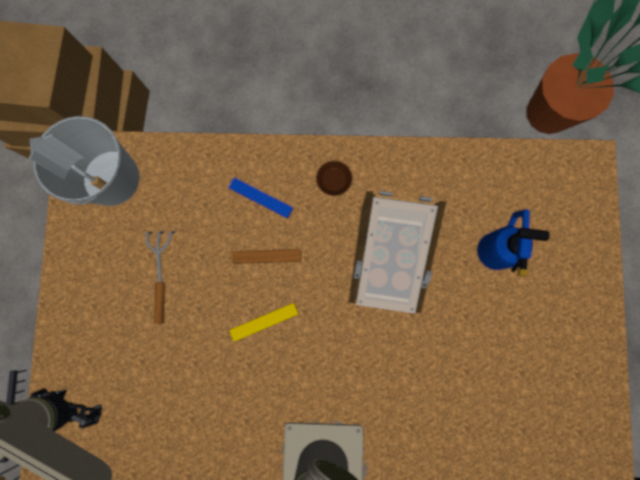

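The scene view shows the wooden (brown) bar near (389,306) and the frame near (285,210). In the top view the bar is at (267,256), with blue and yellow decoys at (261,198) and (264,322). The frame is near (398,254), with its hooks at about (358,268) and (427,280).

```bash
cat > h.py <<'E'
import numpy as np,cv2
def ray(s,u,v):
    d=s["R"].T@np.array([(u-s["cx"])/s["fx"],(v-s["cy"])/s["fy"],1]); return -s["R"].T@s["t"],d
def onz(s,u,v,z):
    c,d=ray(s,u,v); return c+d*(z-c[2])/d[2]
def proj(s,X):
    p=s["R"]@np.asarray(X,float)+s["t"]; return s["fx"]*p[0]/p[2]+s["cx"],s["fy"]*p[1]/p[2]+s["cy"]
def cross(a,b):
    (c1,d1),(c2,d2)=a,b
    k=np.linalg.lstsq(np.c_[d1,-d2],c2-c1,rcond=None)[0]; p,q=c1+k[0]*d1,c2+k[1]*d2
    return (p+q)/2,np.linalg.norm(p-q)
E
python3 - <<'E'
from cell import *
from h import *
s=snapshot("top");im=s["color"]
hsv=cv2.cvtColor(im,cv2.COLOR_RGB2HSV)
print(hsv[256,267],hsv[270,267])
m=((abs(hsv[...,0].astype(int)-int(hsv[256,267,0]))<6)&(hsv[...,2]<hsv[256,267,2]+25)&(hsv[...,1]>130)).astype(np.uint8)
m[:, :215]=0;m[:,320:]=0;m[:235]=0;m[280:]=0
m=cv2.morphologyEx(m,cv2.MORPH_OPEN,np.ones((5,5)))
c=max(cv2.findContours(m,0,1)[0],key=cv2.contourArea)
P=np.array([onz(s,*p[0],15)[:2] for p in c],np.float32)
print(cv2.minAreaRect(P), cv2.minAreaRect(c))
cv2.imwrite("pics/topc.png",cv2.resize(im[180:325,340:460,::-1],None,fx=4,fy=4,interpolation=2))
s=snapshot("scene")
cv2.imwrite("pics/scc.png",cv2.resize(s["color"][155:280,200:360,::-1],None,fx=4.5,fy=4.5,interpolation=2))
E
```

```text
[ 14 183 124] [ 15 142 144]
((580.5491943359375, 186.89215087890625), (105.68697357177734, 227.8246307373047), 3.049643039703369) ((263.0, 253.0), (36.0, 78.0), 90.0)
```

View pics/topc.png

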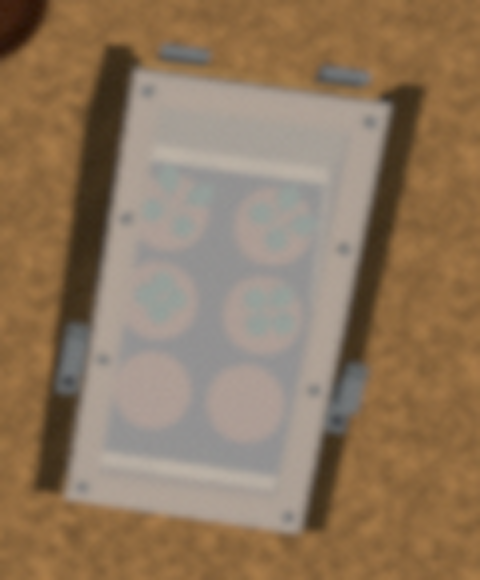

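View pics/scc.png

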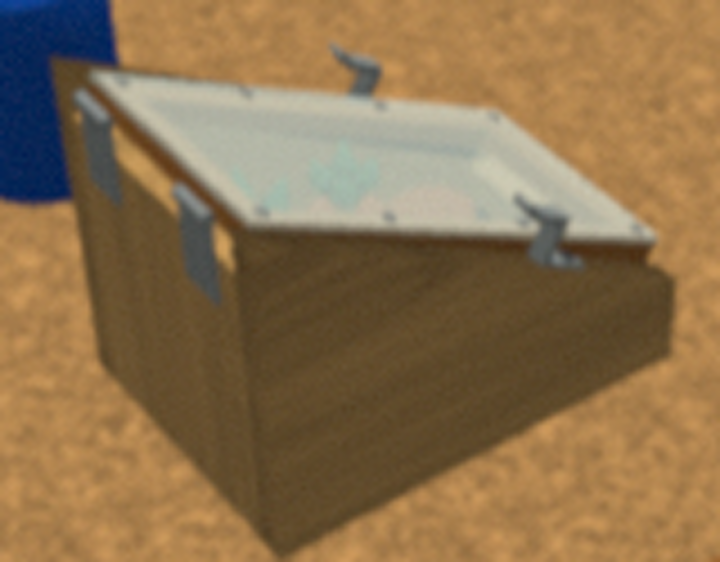

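The top crop shows the hook lip ends at about crop (76,324) and (358,367). The scene crop shows the same lips at about (520,202) for the near hook and (336,50) for the far one. I'll cross the two views.

```bash
python3 - <<'E'
from cell import *
from h import *
s=snapshot("top");im=s["color"];q=snapshot("scene")
b=cv2.GaussianBlur(im,(5,5),0).astype(int)
lab=cv2.cvtColor(b.astype(np.uint8),cv2.COLOR_RGB2LAB).astype(int)
roi=np.zeros(im.shape[:2],bool);roi[238:275,220:315]=1
gray=b.sum(2);ref=b[253:260,245:290].reshape(-1,3).mean(0);bg=b[280:295,225:310].reshape(-1,3).mean(0)
m=((np.linalg.norm(b-ref,axis=2)<np.linalg.norm(b-bg,axis=2))&roi).astype(np.uint8)
m=cv2.morphologyEx(m,cv2.MORPH_OPEN,np.ones((5,5)))
c=max(cv2.findContours(m,0,1)[0],key=cv2.contourArea)
P=np.array([onz(s,*p[0],15)[:2] for p in c],np.float32)
print(ref,bg,cv2.minAreaRect(P), cv2.minAreaRect(c))
f=lambda x,y:ray(s,340+x/4,180+y/4); g=lambda x,y:ray(q,200+x/4.5,155+y/4.5)
L,e=cross(f(76,324),g(520,202));R,e2=cross(f(358,367),g(336,50));print("lips",L,e,R,e2,np.linalg.norm(L-R))
for n,x,y,z in(("BLc",108,46,222),("BRc",423,87,222),("FL",37,490,60),("FR",322,528,60)): print(n,onz(s,340+x/4,180+y/4,z))
# corners scene: back-left bottom, front-left bottom
print("bench corners",onz(q,200+282/4.5,155+555/4.5,0),onz(q,200+668/4.5,155+352/4.5,0),onz(q,200+103/4.5,155+365/4.5,0))
# lid corners crossed
for a,bb in(((135,72),(243,228)),((392,102),(92,72)),((66,497),(653,240)),((303,532),(497,110))):
    print("lid",*cross(f(*a),g(*bb)))
E
```

```text
[125.69206349  79.67936508  36.6       ] [144.29882353 106.08313725  63.67215686] ((570.9603271484375, 177.72193908691406), (40.799530029296875, 204.26889038085938), 3.170498847961426) ((266.0169982910156, 255.9176483154297), (13.947569847106934, 70.30880737304688), 87.66268920898438)
lips [550.51203168 -84.099699   160.9151729 ] 0.5938604144899353 [ 526.95263923 -264.59827048  159.52154613] 1.9228921489351367 182.03494574921893
BLc [719.59812325 -98.05878965 222.        ]
BRc [ 697.77271855 -293.06338217  222.        ]
FL [443.9195818  -64.80493045  60.        ]
FR [ 423.22610175 -260.73435104   60.        ]
bench corners [ 7.19142185e+02 -9.53638905e+01 -1.13686838e-13] [443.19535189 -63.25395417   0.        ] [ 697.80375333 -289.52585809    0.        ]
lid [ 707.17856462 -117.01854005  209.58480521] 2.594102764563908
lid [ 687.72721367 -273.91523017  215.48790727] 4.071164653802233
lid [439.64283767 -84.1357295   73.14202502] 0.2163018387745878
lid [ 418.74132102 -243.16288146   74.86501472] 5.1864953621020495
```

```bash
python3 -m handwheel '{"gripper":[1,1,1,1,1],"translation":[[0.37,-0.387,-0.08],[0.37,-0.387,-0.08],[0.37,-0.387,-0.08],[0.37,-0.387,-0.08],[0.37,-0.387,-0.08]],"turn":[-0.373,-0.373,-0.373,-0.373,-0.373]}' 40; python3 -c "
from cell import *
import numpy as np
s=state();R=s['tool_rot'];print(s['tool_pos'],np.degrees(np.arctan2(R[1][1],R[0][1])))"
```

```text
time_s: 0.72
tool_pos: [344.3, 414.9, 200.3]
tool_rot: [[-0.563, 0.826, 0.0], [0.826, 0.563, 0.0], [0.0, 0.0, -1.0]]
contact_force: [0.7, 0.1, -0.0]
opening: 85.3
grasp_force: 0.0
[344.30917037 414.92390387 200.30276484] 34.28877210248767
```

```bash
python3 -m handwheel '{"gripper":[1,1,1,1,1],"translation":[[0.227,-0.237,-0.05],[0.227,-0.237,-0.05],[0.227,-0.237,-0.05],[0.227,-0.237,-0.05],[0.227,-0.237,-0.05]],"turn":[-0.173,-0.173,-0.173,-0.173,-0.173]}'
```

```text
time_s: 1.13
tool_pos: [487.0, 265.9, 169.0]
tool_rot: [[-0.053, 0.999, 0.0], [0.999, 0.053, 0.0], [0.0, 0.0, -1.0]]
contact_force: [-0.6, 0.6, -0.4]
opening: 85.5
grasp_force: 0.0
```

```bash
python3 -m handwheel '{"gripper":[1,1,1,1,1],"translation":[[0.042,-0.044,-0.01],[0.084,-0.088,-0.02],[0.084,-0.088,-0.02],[0.084,-0.088,-0.02],[0.084,-0.088,-0.02]],"turn":[0,0,0,0,0]}'; python3 - <<'E'
from cell import *
from h import *
s=snapshot("wrist");cv2.imwrite("pics/w1.png",s["color"][:,:,::-1])
t=state();print(t["tool_pos"],t["tool_rot"],-s["R"].T@s["t"],s["R"],s["fx"])
print([proj(s,p) for p in([571,177.7,20],[565.5,277.6,20],[576.5,77.9,20])])
E
```

```text
time_s: 1.55
tool_pos: [570.7, 177.5, 148.2]
tool_rot: [[-0.057, 0.998, -0.001], [0.998, 0.057, -0.0], [-0.0, -0.002, -1.0]]
contact_force: [-0.9, -0.3, 1.3]
opening: 85.5
grasp_force: 0.0
[569.98097033 178.87446444 148.58223997] [[-5.84561861e-02  9.98289237e-01 -1.21395164e-03]
 [ 9.98289960e-01  5.84563521e-02  1.01641958e-04]
 [ 1.72431257e-04 -1.20593414e-03 -9.99999258e-01]] [566.46182392 259.70969481 290.32772845] [[ 0.9984485   0.05563379 -0.00234076]
 [ 0.05342312 -0.94522542  0.32201689]
 [ 0.01570247 -0.32164233 -0.94673103]] 351.01076180759037
[(np.float64(317.215719577002), np.float64(228.42115464424975)), (np.float64(317.4050987006211), np.float64(94.02445023142877)), (np.float64(317.0713990214765), np.float64(335.1943610930188))]
```

View pics/w1.png

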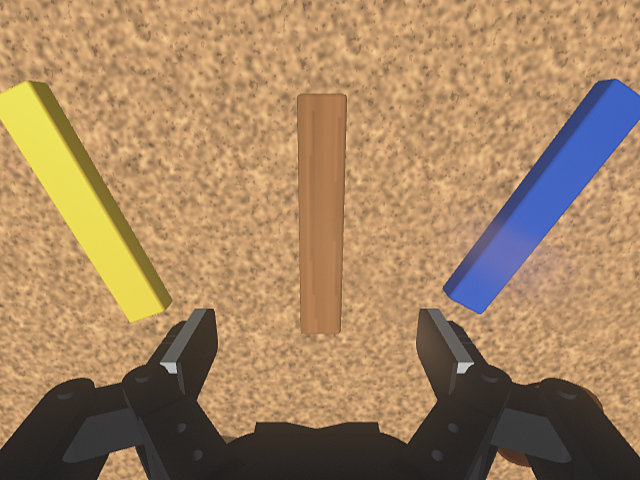

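The wrist view shows the wooden bar lying between the fingers, spanning (322,94) to (320,333). That puts it about 3 mm to +x of my estimate, with the yaw matching. Next I descend and grip.

```bash
python3 -m handwheel '{"gripper":[1,1,1,1,1],"translation":[[0.003,0,-0.04],[0.003,0,-0.08],[0.003,0,-0.12],[0.003,0,-0.135],[0.003,0,-0.145]],"turn":[0,0,0,0,0]}' 40;  python3 -m handwheel '{"gripper":[0.2,0.2,0.2,0.2,0.2],"translation":[[0,0,0],[0,0,0],[0,0,0],[0,0,0],[0,0,0]],"turn":[0,0,0,0,0]}' 40
```

```text
time_s: 2.02
tool_pos: [569.4, 180.5, 0.6]
tool_rot: [[-0.062, 0.998, -0.006], [0.998, 0.062, -0.001], [-0.001, -0.006, -1.0]]
contact_force: [-0.5, 0.4, 0.6]
opening: 85.5
grasp_force: 0.0
time_s: 2.43
tool_pos: [574.9, 180.3, 6.8]
tool_rot: [[-0.061, 0.998, 0.004], [0.998, 0.061, 0.001], [0.001, 0.004, -1.0]]
contact_force: [0.4, 0.8, 7.0]
opening: 34.8
grasp_force: 40.7
```

```bash
python3 -m handwheel '{"gripper":[0.2,0.2,0.2,0.2,0.2],"translation":[[0,0,0.03],[0,0,0.07],[0,0,0.11],[0,0,0.15],[0,0,0.19]],"turn":[0,0,0,0,0]}' 40;  python3 -m handwheel '{"gripper":[0.2,0.2,0.2,0.2,0.2],"translation":[[0,-0.02,0.02],[0,-0.05,0.05],[0,-0.09,0.055],[0,-0.13,0.055],[0,-0.17,0.055]],"turn":[-0.02,-0.04,-0.057,-0.057,-0.057]}' 40
```

```text
time_s: 2.85
tool_pos: [572.9, 179.6, 197.2]
tool_rot: [[-0.06, 0.998, 0.002], [0.998, 0.06, 0.0], [0.0, 0.002, -1.0]]
contact_force: [1.6, 0.2, -0.0]
opening: 34.8
grasp_force: 40.4
time_s: 3.27
tool_pos: [573.6, 8.2, 251.9]
tool_rot: [[0.118, 0.993, 0.005], [0.993, -0.118, -0.0], [0.0, 0.005, -1.0]]
contact_force: [-0.2, 0.5, -0.7]
opening: 35.1
grasp_force: 40.4
```

```bash
python3 -m handwheel '{"gripper":[0.2,0.2,0.2,0.2,0.2],"translation":[[0,-0.04,0],[0,-0.08,0],[0,-0.12,0],[0,-0.155,0],[0,-0.175,0]],"turn":[0,0,0,0,0]}' 40;  python3 -m handwheel '{"gripper":[0.2,0.2,0.2],"translation":[[0,-0.008,0],[0,-0.012,0],[0,-0.012,0]],"turn":[0,0,0]}' 40; python3 - <<'E'
from cell import *
from h import *
s=snapshot("wrist");cv2.imwrite("pics/w2.png",s["color"][:,:,::-1])
t=state();print(t["tool_pos"],t["tool_rot"],s["R"],s["t"],s["fx"],s["cx"],s["cy"])
E
```

```text
time_s: 3.68
tool_pos: [572.5, -169.5, 250.3]
tool_rot: [[0.121, 0.993, 0.002], [0.993, -0.121, -0.002], [-0.002, 0.002, -1.0]]
contact_force: [-0.4, 1.3, -0.6]
opening: 35.2
grasp_force: 40.4
time_s: 3.93
tool_pos: [573.0, -177.6, 249.6]
tool_rot: [[0.119, 0.993, 0.001], [0.993, -0.119, -0.0], [0.0, 0.001, -1.0]]
contact_force: [0.5, 0.3, -1.1]
opening: 34.9
grasp_force: 40.4
[ 573.08417663 -176.63100644  249.48399323] [[ 1.18078728e-01  9.93004128e-01  4.65338851e-04]
 [ 9.93004160e-01 -1.18078891e-01  3.38514509e-04]
 [ 3.91093000e-04  4.22112052e-04 -9.99999834e-01]] [[ 9.92759724e-01 -1.20117154e-01  1.07687555e-05]
 [-1.13732601e-01 -9.39963006e-01  3.21767686e-01]
 [-3.86396963e-02 -3.19439224e-01 -9.46818650e-01]] [-590.29232921 -149.83291207  362.91420171] 351.01076180759037 316.46814663564106 239.96917321088839
```

View pics/w2.png

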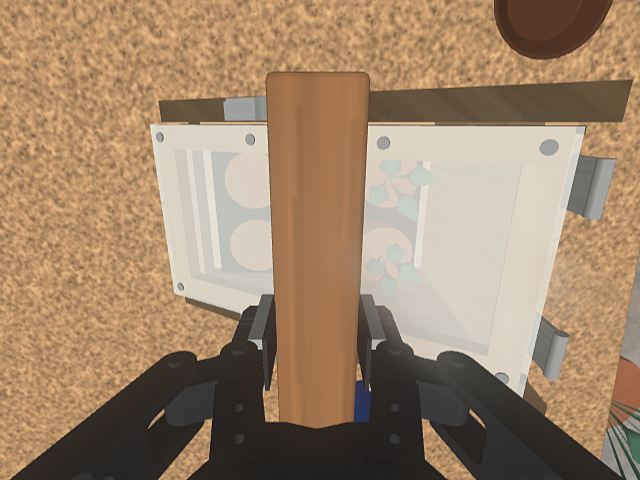

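The wrist view shows the bar gripped square across the lid. Its far end is at row 72, with edges at columns 267 and 369, and the left hook is at (225–266, 97–122).

```bash
python3 - <<'E'
from cell import *
from h import *
s=snapshot("wrist")
a=np.radians(-6.75);F=np.array([[np.cos(a),-np.sin(a)],[np.sin(a),np.cos(a)]]);C=np.array([571,-178.7])
f=lambda u,v,z:(F.T@(onz(s,u,v,z)[:2]-C)).round(1)
print("bar far end",f(318,73,262),f(267,73,262),f(369,73,262))
W=lambda xf,yf,z:[*(C+F@[xf,yf]),z]
P=lambda x,z,y: proj(s,W(-25.4+x*.866-z*.5,y,126.2+x*.5+z*.866))
for x,z in((-18,26),(2,26),(13,37)):print(x,z,[np.round(P(x,z,y)) for y in(83,97)])
print("side top edges z=222/60 pts",[np.round(proj(s,W(x,y,z))) for x,y,z in((-140,100,60),(140,100,222))])
E
```

```text
bar far end [ 2.6 99.8] [-14.5  99.8] [19.8 99.8]
-18 26 [array([234., 123.]), array([233., 101.])]
2 26 [array([257., 123.]), array([256., 100.])]
13 37 [array([260., 124.]), array([259.,  99.])]
side top edges z=222/60 pts [array([155., 103.]), array([627.,  84.])]
```

```bash
python3 -m handwheel '{"gripper":[0.2,0.2,0.2,0.2,0.2],"translation":[[0.006,0.002,-0.03],[0.006,0.002,-0.055],[0.006,0.002,-0.066],[0.006,0.002,-0.068],[0.006,0.002,-0.068]],"turn":[0,0,0,0,0]}' 40;  python3 -m handwheel '{"gripper":[0.2,0.2,0.2],"translation":[[0,0,-0.004],[0,0,-0.006],[0,0,-0.006]],"turn":[0,0,0]}' 40
```

```text
time_s: 4.45
tool_pos: [578.5, -174.2, 180.6]
tool_rot: [[0.117, 0.993, -0.002], [0.993, -0.117, 0.001], [0.001, -0.002, -1.0]]
contact_force: [-0.3, 0.0, -0.5]
opening: 34.9
grasp_force: 40.4
time_s: 4.7
tool_pos: [579.4, -175.5, 176.1]
tool_rot: [[0.118, 0.993, 0.001], [0.993, -0.118, -0.001], [-0.0, 0.001, -1.0]]
contact_force: [0.0, 0.4, -0.9]
opening: 34.7
grasp_force: 40.4
```

```bash
python3 -m handwheel '{"gripper":[0.2,0.2,0.2],"translation":[[0,0,-0.002],[0,0,-0.004],[0,0,-0.004]],"turn":[0,0,0]}' 40;  python3 -m handwheel '{"gripper":[0.2,0.2,0.2],"translation":[[0,0,-0.002],[0,0,-0.004],[0,0,-0.004]],"turn":[0,0,0]}' 40
```

```text
time_s: 4.95
tool_pos: [578.9, -175.4, 171.0]
tool_rot: [[0.118, 0.993, -0.0], [0.993, -0.118, 0.0], [0.0, -0.0, -1.0]]
contact_force: [0.2, 0.4, -1.4]
opening: 34.8
grasp_force: 40.4
time_s: 5.2
tool_pos: [579.4, -175.6, 167.8]
tool_rot: [[0.118, 0.993, 0.001], [0.993, -0.118, -0.0], [-0.0, 0.001, -1.0]]
contact_force: [-1.2, -0.5, 5.1]
opening: 34.9
grasp_force: 41.1
```

Contact. I'll ease up slightly and open part way so the bar tips onto the slope.

```bash
python3 -m handwheel '{"gripper":[0.2,0.48,0.52,0.56,0.56],"translation":[[0,0,0.002],[0,0,0.003],[0,0,0.004],[0,0,0.006],[0,0,0.006]],"turn":[0,0,0,0,0]}' 40;  python3 -m handwheel '{"gripper":[0.58,0.58,0.58],"translation":[[0,0,0],[0,0,0],[0,0,0]],"turn":[0,0,0]}' 40; python3 - <<'E'
from cell import *
import cv2
s=snapshot("scene");c=cv2.resize(s["color"][140:280,190:370,::-1],None,fx=2.2,fy=2.2,interpolation=2)
w=cv2.resize(snapshot("wrist")["color"][:,:,::-1],(400,300))
import numpy as np
o=np.zeros((308,800,3),np.uint8);o[:308,:396]=c;o[:300,400:]=w;cv2.imwrite("pics/d1.png",o)
E
```

```text
time_s: 5.62
tool_pos: [579.1, -175.4, 173.5]
tool_rot: [[0.118, 0.993, 0.0], [0.993, -0.118, -0.0], [-0.0, 0.0, -1.0]]
contact_force: [0.4, 0.3, -0.7]
opening: 48.1
grasp_force: 0.0
time_s: 5.87
tool_pos: [578.9, -175.3, 173.0]
tool_rot: [[0.118, 0.993, -0.0], [0.993, -0.118, 0.0], [0.0, -0.0, -1.0]]
contact_force: [-0.6, 0.4, 0.0]
opening: 49.1
grasp_force: 0.0
```

View pics/d1.png

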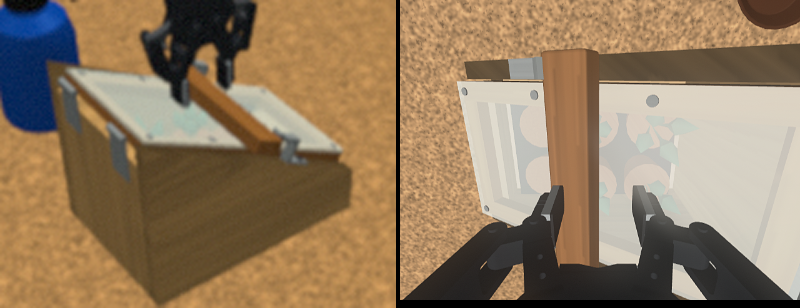

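The bar now lies flat on the slope, just up-slope of the hooks. Next I lift off, set a narrow opening and measure the bar.

```bash
python3 -m handwheel '{"gripper":[0.58,0.58,0.58,0.3,0.3],"translation":[[0,0,0.02],[0,0,0.045],[0,0,0.06],[0,0,0.06],[0,0,0.06]],"turn":[0,0,0,0,0]}' 40; python3 - <<'E'
from cell import *
from h import *
s=snapshot("wrist");cv2.imwrite("pics/w3.png",s["color"][:,:,::-1])
t=state();print(t["tool_pos"],t["opening"])
a=np.radians(-6.75);F=np.array([[np.cos(a),-np.sin(a)],[np.sin(a),np.cos(a)]]);C=np.array([574,-176.8])
W=lambda xf,yf,z:[*(C+F@[xf,yf]),z]
# seat coords -> pixel
P=lambda x,y,z: proj(s,W(-33.4+x*.866-z*.5,y,140+x*.5+z*.866))
for c in(30,40):
  print(c,[np.round(P(c+dx,y,15)) for dx in(-18,18) for y in(100,-100,0)])
print("lip",np.round(P(13,83,21)),np.round(P(13,97,21)),"stem/beak",np.round(P(-18,90,10)))
E
```

```text
time_s: 6.38
tool_pos: [579.6, -175.6, 234.2]
tool_rot: [[0.118, 0.993, 0.002], [0.993, -0.118, -0.001], [-0.001, 0.002, -1.0]]
contact_force: [0.1, -0.4, -0.2]
opening: 27.0
grasp_force: 0.0
[ 578.90234046 -175.36484193  232.7442338 ] 25.91212178361987
30 [array([253.,  91.]), array([269., 378.]), array([262., 255.]), array([307.,  89.]), array([310., 396.]), array([308., 265.])]
40 [array([267.,  91.]), array([280., 383.]), array([274., 257.]), array([323.,  88.]), array([322., 401.]), array([323., 268.])]
lip [249. 123.] [248.  96.] stem/beak [222. 111.]
```

View pics/w3.png

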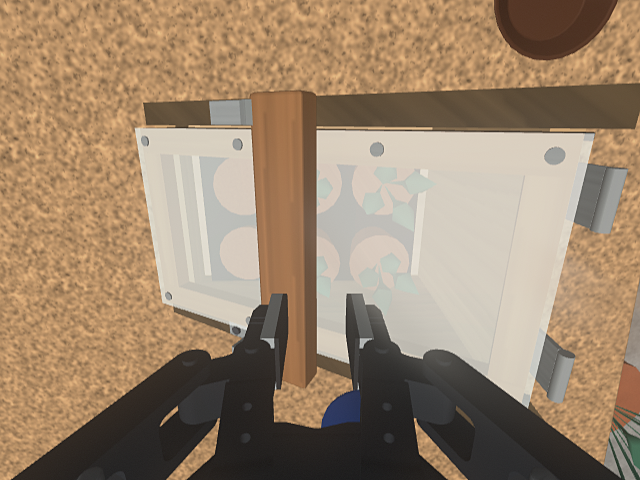

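The wrist view shows the bar's top face spanning columns 252–305 at its far end (row 92). It is square and centred, resting against the hook lips at about seat x = 30. Next I set one finger over the bar top and the other behind its upper edge.

```bash
python3 -m handwheel '{"gripper":[0.25,0.25,0.25,0.25,0.25],"translation":[[-0.007,-0.001,0],[-0.007,-0.001,-0.025],[-0.007,-0.001,-0.05],[-0.007,-0.001,-0.058],[-0.007,-0.001,-0.058]],"turn":[0,0,0,0,0]}' 40;  python3 -m handwheel '{"gripper":[0.25,0.25,0.25],"translation":[[0,0,-0.002],[0,0,-0.004],[0,0,-0.004]],"turn":[0,0,0]}' 40;  python3 -m handwheel '{"gripper":[0.25,0.25,0.25],"translation":[[0,0,-0.002],[0,0,-0.004],[0,0,-0.004]],"turn":[0,0,0]}' 40
```

```text
time_s: 6.85
tool_pos: [568.9, -175.4, 170.6]
tool_rot: [[0.118, 0.993, -0.007], [0.993, -0.118, 0.003], [0.002, -0.008, -1.0]]
contact_force: [-0.8, 0.2, -0.9]
opening: 21.3
grasp_force: 0.0
time_s: 7.1
tool_pos: [572.6, -176.6, 172.3]
tool_rot: [[0.118, 0.993, 0.002], [0.993, -0.118, -0.001], [-0.0, 0.002, -1.0]]
contact_force: [0.2, -0.4, 0.2]
opening: 21.2
grasp_force: 0.0
time_s: 7.35
tool_pos: [572.0, -176.4, 167.2]
tool_rot: [[0.118, 0.993, 0.0], [0.993, -0.118, -0.0], [-0.0, 0.0, -1.0]]
contact_force: [-0.6, 0.3, -0.4]
opening: 21.2
grasp_force: 0.0
```

```bash
python3 -m handwheel '{"gripper":[0.25,0.25,0.25],"translation":[[0,0,-0.001],[0,0,-0.002],[0,0,-0.002]],"turn":[0,0,0]}' 40;  python3 -m handwheel '{"gripper":[0.25,0.25,0.25],"translation":[[0,0,-0.001],[0,0,-0.002],[0,0,-0.002]],"turn":[0,0,0]}' 40; python3 -m handwheel '{"gripper":[0.25,0.25,0.25],"translation":[[0,0,-0.001],[0,0,-0.002],[0,0,-0.002]],"turn":[0,0,0]}' 40
```

```text
time_s: 7.6
tool_pos: [572.1, -176.4, 165.4]
tool_rot: [[0.118, 0.993, 0.0], [0.993, -0.118, -0.0], [-0.0, 0.0, -1.0]]
contact_force: [-0.5, 1.4, 2.9]
opening: 21.3
grasp_force: 1.2
time_s: 7.85
tool_pos: [572.2, -176.5, 163.5]
tool_rot: [[0.118, 0.993, 0.001], [0.993, -0.118, -0.0], [-0.0, 0.001, -1.0]]
contact_force: [-0.0, 0.3, 5.3]
opening: 21.2
grasp_force: 2.3
time_s: 8.1
tool_pos: [572.4, -176.5, 161.9]
tool_rot: [[0.118, 0.993, 0.001], [0.993, -0.118, -0.001], [-0.0, 0.001, -1.0]]
contact_force: [-1.4, 0.0, 7.0]
opening: 21.2
grasp_force: 3.4
```

```bash
python3 -m handwheel '{"gripper":[0.25,0.25,0.25],"translation":[[0,0,-0.001],[0,0,-0.0015],[0,0,-0.0015]],"turn":[0,0,0]}' 40;  python3 -m handwheel '{"gripper":[0.25,0.25,0.25,0.25],"translation":[[-0.0022,0.0003,-0.0013],[-0.0043,0.0005,-0.0025],[-0.0065,0.0008,-0.0038],[-0.0065,0.0008,-0.0038]],"turn":[0,0,0,0]}' 40
```

```text
time_s: 8.35
tool_pos: [572.6, -176.6, 160.9]
tool_rot: [[0.118, 0.993, 0.002], [0.993, -0.118, -0.001], [-0.0, 0.002, -1.0]]
contact_force: [-0.1, 1.4, 7.8]
opening: 21.5
grasp_force: 4.1
time_s: 8.68
tool_pos: [565.8, -175.9, 156.9]
tool_rot: [[0.118, 0.993, 0.001], [0.993, -0.118, -0.001], [-0.001, 0.001, -1.0]]
contact_force: [-1.0, 0.5, 8.9]
opening: 21.3
grasp_force: 4.0
```

```bash
python3 -m handwheel '{"gripper":[0.25,0.25,0.25,0.25,0.25],"translation":[[-0.0022,0.0003,-0.0013],[-0.0043,0.0005,-0.0025],[-0.0065,0.0008,-0.0038],[-0.0087,0.001,-0.005],[-0.0087,0.001,-0.005]],"turn":[0,0,0,0,0]}' 40; python3 - <<'E'
from cell import *
import cv2
import numpy as np
s=snapshot("scene");c=cv2.resize(s["color"][150:260,200:360,::-1],None,fx=2.5,fy=2.5,interpolation=2)
w=cv2.resize(snapshot("wrist")["color"][:,:,::-1],(400,300))
o=np.zeros((300,800,3),np.uint8);o[:275,:400]=c;o[:300,400:]=w;cv2.imwrite("pics/d2.png",o)
E
```

```text
time_s: 9.1
tool_pos: [557.0, -174.8, 151.8]
tool_rot: [[0.118, 0.993, 0.001], [0.993, -0.118, -0.001], [-0.001, 0.001, -1.0]]
contact_force: [-1.7, 0.1, 8.0]
opening: 21.5
grasp_force: 3.8
```

View pics/d2.png

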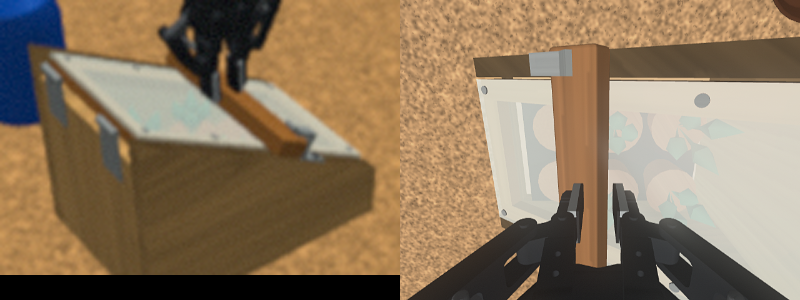

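The hook now overlaps the bar (composite about (560,62)), so the bar is sliding in under the beaks. I keep going until it stops.

```bash
python3 -m handwheel '{"gripper":[0.25,0.25,0.25,0.25,0.25],"translation":[[-0.0022,0.0003,-0.0013],[-0.0043,0.0005,-0.0025],[-0.0065,0.0008,-0.0038],[-0.0078,0.0009,-0.0045],[-0.0078,0.0009,-0.0045]],"turn":[0,0,0,0,0]}' 40; python3 -m handwheel '{"gripper":[0.25,0.25,0.25],"translation":[[-0.0017,0.0002,-0.001],[-0.0026,0.0003,-0.0015],[-0.0026,0.0003,-0.0015]],"turn":[0,0,0]}' 40;  python3 -m handwheel '{"gripper":[0.25,0.25,0.25],"translation":[[-0.0017,0.0002,-0.001],[-0.0026,0.0003,-0.0015],[-0.0026,0.0003,-0.0015]],"turn":[0,0,0]}' 40
```

```text
time_s: 9.62
tool_pos: [549.4, -174.0, 147.4]
tool_rot: [[0.118, 0.993, 0.002], [0.993, -0.118, -0.001], [-0.001, 0.002, -1.0]]
contact_force: [-0.9, -0.1, 7.0]
opening: 21.5
grasp_force: 3.5
time_s: 9.87
tool_pos: [546.9, -173.7, 146.0]
tool_rot: [[0.118, 0.993, 0.002], [0.993, -0.118, -0.001], [-0.001, 0.002, -1.0]]
contact_force: [-2.3, 0.2, 8.7]
opening: 21.7
grasp_force: 3.6
time_s: 10.12
tool_pos: [546.1, -173.7, 145.6]
tool_rot: [[0.118, 0.993, 0.006], [0.993, -0.118, -0.002], [-0.001, 0.006, -1.0]]
contact_force: [4.1, 0.4, 8.9]
opening: 21.5
grasp_force: 6.5
```

The bar has stopped against the stems: the x force rose to +4 N after about 30 mm of travel. One small firm push, then I lift off.

```bash
python3 -m handwheel '{"gripper":[0.25,0.25,0.25],"translation":[[-0.0017,0.0002,-0.001],[-0.0026,0.0003,-0.0012],[-0.0026,0.0003,-0.0012]],"turn":[0,0,0]}' 40; python3 -m handwheel '{"gripper":[0.25,0.25,0.25,0.25,0.25],"translation":[[0.002,0,0.002],[0.004,0,0.01],[0.004,0,0.03],[0.004,0,0.06],[0.004,0,0.09]],"turn":[0,0,0,0,0]}' 40; python3 - <<'E'
from cell import *
from h import *
s=snapshot("scene");c=cv2.resize(s["color"][150:260,200:360,::-1],None,fx=2.5,fy=2.5,interpolation=2)
q=snapshot("wrist");w=q["color"][30:330,180:580,::-1]
o=np.zeros((300,800,3),np.uint8);o[:275,:400]=c;o[:300,400:]=w;cv2.imwrite("pics/d3.png",o)
E
```

```text
time_s: 10.37
tool_pos: [545.7, -173.7, 145.7]
tool_rot: [[0.118, 0.993, 0.011], [0.993, -0.118, -0.003], [-0.001, 0.011, -1.0]]
contact_force: [13.0, 0.7, 8.7]
opening: 21.4
grasp_force: 8.6
time_s: 10.78
tool_pos: [543.8, -172.2, 231.4]
tool_rot: [[0.118, 0.993, -0.004], [0.993, -0.118, 0.002], [0.001, -0.004, -1.0]]
contact_force: [1.2, 0.5, 0.3]
opening: 21.7
grasp_force: 0.0
```

View pics/d3.png

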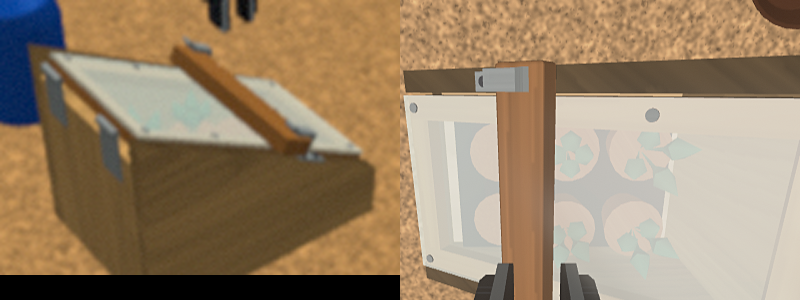

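The bar is under both beaks: the far hook at (200,45), and the near hook overlapping it in the wrist crop at about (500,78). One quick sideways check, then hand in if it passes.

```bash
python3 -m handwheel '{"gripper":[0.25,0.25,0.25,0.25,0.25],"translation":[[0,0,0],[0,0,0],[0,0,0],[0,0,0],[0,0,0]],"turn":[0,0,0,0,0]}' ; python3 - <<'E'
from cell import *
from h import *
s=snapshot("wrist")
a=np.radians(-6.75);F=np.array([[np.cos(a),-np.sin(a)],[np.sin(a),np.cos(a)]]);C=np.array([574,-176.8])
e=F.T@(onz(s,305,91,149)[:2]-C);b=F.T@(onz(s,350,96,135)[:2]-C)
print(e,b)
if abs(e[1]-b[1])<7: print(hand_in())
E
```

```text
time_s: 11.3
tool_pos: [544.4, -172.5, 230.7]
tool_rot: [[0.118, 0.993, -0.002], [0.993, -0.118, 0.001], [0.001, -0.002, -1.0]]
contact_force: [-0.7, 0.8, -0.4]
opening: 20.9
grasp_force: 0.0
[-36.54427038  99.76084543] [-8.76813799 97.84689688]
the job is handed in; nothing more can be done
None
```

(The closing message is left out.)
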